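# Drive a stuck slug out of an eccentric guide bushing

## Robot

A 6-joint arm with a two-finger parallel gripper is mounted at the origin on the work surface. World frame = base frame: x ahead of the robot, y to its left, z up, the work surface at z = 0. Lengths are in m, angles in rad, forces in N, time in s.
With the tool pointing down it reaches from about 0.25 to 0.725 m from the base axis. Payload 4 kg.
Tool frame: the origin (TCP) lies midway between the tips of the shut fingers; the grasp point (between the pads) lies 19 mm behind it; z points along the fingers, y is the direction in which the jaws open and shut (so a half turn about z gives the same grasp; the last joint's range is limited). The gripper opens to 85 mm and grips with 20 to 120 N. Pads are 22 mm wide; open, the fingers measure 114 mm over their backs; the gripper's body (76 mm by 85 mm) begins 54 mm behind the grasp point. The pads swing forward as they close: fully open they stand 13 mm farther back than shut.
Start: joints at [0, 0.241, 0.005, 1.335, 0, 1.571], TCP at [0.5, -0, 0.208] pointing down, gripper open.
Joint ranges: [-2.72, 2.72], [-1.05, 1.87], [-1.09, 1.28], [-1.99, 2.15], [-1.42, 1.44], [-3.14, 3.14]. Speed limits (rad/s): [2.79, 2.79, 3.14, 3.14, 3.14, 3.14].

## Interface

Orientations are given as a unit quaternion [x, y, z, w].
In Python, from workcell import monitor, cams, order gives the robot as it stands.
- The arm moves only by the tool send_rows, never from a script. Its argument "moves" is a list of rows, each a list of 4 numbers: the shift along the tool's x, y, z as a fraction of full scale, then the turn about the tool's z as a fraction of full scale. A call has 1 to 20 rows; each row shifts and turns the commanded pose from where the row before left it, along the tool's axes as they then stand; what a row does not reach is not made up. Full scale, the value 1, is 100 cm for a shift and 0.1 rad for a turn. A row lasts 1/10 s, in which the tool goes at most 50 mm and 8.59 degrees, less where a joint would pass 70% of its speed; a pose out of reach is approached as far as the arm can. A call with a number of a shift or a turn outside -1 to 1 is refused whole. A call with a gripper value outside its range is refused whole. "claw" is the gripper's target within -1 to 1 (fully open at 1, half-way at 0, shut at -1), set as the call begins (left out, the last holds). The fingers move at their own pace and stop on an object; the grip force is fixed at half the most. Time passes only in rows, so rows that do not move let the fingers close. It gives the time, the measured TCP pose, the force and the opening at its end, in the units of the state.
- monitor.get_obs(): the state, without advancing time (a new reading comes with each control period).
- cams.camera(name): name is "scene" or "side" or "wrist"; returns (picture, depth): 400x640x3 uint8, blue, green, red; 400x640 float32, m along the optical axis (not along the pixel's ray), 0 where there is no reading.
- cams.camera_info(name): a dict with "intrinsics" (3x3 intrinsics, pixels), "distortion" ([k1, k2, p1, p2, k3] as OpenCV has them; the pictures are not rectified), "T" (4x4, takes a point from camera to world coordinates); the wrist camera has in their place "mount" (4x4, takes a point from camera to tool coordinates, whose origin is the TCP and whose axes are the flange's). Camera axes: x right, y up, looking along -z (the intrinsics and any distortion apply to the point x, -y, -z); pixel columns grow to the right and rows downward; lengths in m; the calibration is good to about 2 mm. A picture is of the moment at which its call begins: read the wrist's pose just before it. camera_info takes no time and is no camera call.
- order.job_done(): hands the job in, once; it reports no verdict.
The state is a dict: "clock": time; "joint_pos": joint angles; "joint_vel": joint speeds; "tau": joint torques, N m; "eef_pos": TCP position; "tool_rot": TCP orientation; "ft_force": force on the tool from outside, world axes, zero at the start; "ft_torque": the same for the moment, N m; "grip_width": finger opening in m.
Only numpy, scipy, OpenCV 4.12 (cv2) and the standard library are available. Lean on these libraries where they do the work, as an engineer would, in place of code of your own. Each camera call takes 0.05 s, during which the arm holds its last target.

## Task

A copper slug is stuck in the guide bushing on the knock-out stand. Take the yellow-handled drift from the tool rack, feel for the off-centre bore without ever pressing on the bushing with more than 40 N, and push the slug down through it so that it drops into the red tray underneath. Then pull the drift out, hang it back upright in its empty place in the rack and let go, leaving the other tools and parts where they are.

Things in the scene. Friction and masses are not known exactly. Their poses are not given: they have to be found in the camera images.
- nest (a point): Centre of the bushing's round brass flange (82 mm), but taken at the height of the bushing's flat steel top, 130 mm above the bench. The bushing is ECCENTRIC: its fixed steel boss (48 mm across) and bore axis stand 6 mm (give or take 1) to one side of this point, in a direction that differs each time and is not measured; this point itself lies over solid rim. Axes: the stand's, z up.
- plate_top (a point): Middle of the stand's plate top, 80 mm up, straight below nest. The plate is 120 x 190 mm (x, y), the flange top 90 mm up. The bushing's bore is vertical, 16 mm across, sharp-edged, open through, from 130 to 60 mm above the bench. In it is the slug: a copper pin 13 mm across, 24 mm long, top 28 mm below the mouth, held by spring balls; it resists with 8 to 20 N, more when pushed faster, and drops out with the drift 48 to 60 mm in.
- tray (a point): Centre of the inner floor (4 mm above the bench) of the red catch tray, 180 x 130 mm (x, y) with 4 mm walls 22 mm high, fixed under the stand's plate. Same axes as the stand.
- drift_grip (a point): Centre of the drift's square yellow handle, 24 x 24 mm, 50 mm high, faces along its x and y axes, z up. Below the handle's flat underside (25 mm below this point) is a round steel shank 12 mm across, 90 mm long, its tip bevelled to 9 mm. Mass about 0.25 kg. It hangs in a rack hole, the handle's underside on the rack's top (110 mm above the bench); lift it by more than 90 mm to clear the rack
- drift_tip (a point): Tip of the drift's shank, 115 mm below drift_grip, same axes.
- rack_mid (a point): Middle of the blue tool rack's top face, 110 mm above the bench. The top is 70 x 260 mm (x, y) and 12 mm thick with three through holes of 18 mm at y = -80, 0 and +80 mm on the x = 0 line, one tool in each; which tool is in which hole changes. Between top and base plate (6 mm) it is open.
- reamer_mid (a point): Middle of the blue round handle (26 mm across, 55 mm high) of a reamer that hangs in the rack, its top 165 mm above the bench. Leave alone.
- guide_pin_mid (a point): Middle of the round steel head (30 mm across, 30 mm high) of a guide pin that hangs in the rack, its top 140 mm above the bench. Leave alone.
- spare_mid (a point): Centre of a loose spare steel bushing standing on the bench, 48 mm across, 45 mm high. Leave alone.
- jar_mid (a point): Centre of a white grease jar, 60 mm across, 60 mm high. Leave alone.
Not all that is in view belongs to the job. Leave any green or pink look-alike of the part that bears drift_grip alone.

How it is judged:
By the outcome, as a careful person would: the job done as asked, in the order asked, and still so for the second after the job is handed in, with the robot touching nothing.
It also fails if it takes over 72 s, if anything falls off the work surface, if the arm or the gripper's body presses on something with over 40 N, if the wrist force passes 120 N, or if a joint passes its speed limit or range.

## Working session

There is one attempt and no reset: what is moved stays moved. The work goes in short steps, Python scripts to look and compute and a tool call to move; the robot and the scene stay as the last step left them, time stands still between calls to the robot, and variables do not carry over. Pictures are saved under pics/ and viewed, and the job is handed in when it is done.

Besides the shell and the picture viewer there is one more tool, called after "Call:" in YAML: its name, and indented under it one key for each argument. send_rows: Moves the arm, as the interface text tells. Its arguments: {"type":"object","properties":{"moves":{"type":"array","items":{"type":"array","items":{"type":"number","minimum":-1,"maximum":1}}},"claw":{"type":"number"}},"required":["moves"]}

```bash
ls; mkdir -p pics; python3 - <<'E'
from workcell import monitor, cams, order
import cv2,numpy as np
print(monitor.get_obs())
for n in ["scene","side","wrist"]:
    p,d=cams.camera(n); cv2.imwrite(f"pics/{n}0.png",p); np.savez(f"pics/{n}0.npz",p=p,d=d)
    print(n,cams.camera_info(n))
E
```

```text
pics
{'clock': 0.0, 'joint_pos': array([1.53979906e-05, 2.41440502e-01, 3.73929539e-03, 1.33515666e+00,
       5.61800912e-05, 1.57084558e+00]), 'joint_vel': array([-5.31563388e-04,  4.74013703e-04,  9.54933656e-04, -1.19463594e-03,
        2.11823935e-05, -4.31374685e-04]), 'tau': array([ 5.50268451e-04, -3.72315860e+01,  2.52406776e+01,  1.67737965e-02,
        2.29149265e-05,  1.14679995e-05]), 'eef_pos': array([4.99343750e-01, 2.60597802e-05, 2.06904976e-01]), 'tool_rot': array([ 0.70711839,  0.70709442, -0.00070903, -0.0007487 ]), 'ft_force': array([-0.42937335, -0.3016553 ,  0.03525946]), 'ft_torque': array([-0.01377724, -0.0322033 ,  0.04122558]), 'grip_width': 0.08549761191391266}
scene {'intrinsics': array([[372.10406311,   0.        , 321.16396373],
       [  0.        , 372.10406311, 198.68509063],
       [  0.        ,   0.        ,   1.        ]]), 'distortion': array([-0.0874185,  0.       ,  0.       ,  0.       ,  0.       ]), 'T': array([[-0.77566208, -0.42051593,  0.47065347,  0.90510592],
       [ 0.6311157 , -0.52436816,  0.57160389,  0.47201835],
       [ 0.00642
[... 521 characters left out ...]
  0.53860287,  0.54655542],
       [ 0.        ,  0.        ,  0.        ,  1.        ]])}
wrist {'intrinsics': array([[291.52055922,   0.        , 319.17480019],
       [  0.        , 291.52055922, 195.03883311],
       [  0.        ,   0.        ,   1.        ]]), 'distortion': array([0.00629365, 0.        , 0.        , 0.        , 0.        ]), 'mount': array([[-1.52682430e-04,  9.60072230e-01,  2.79752195e-01,
         6.99811810e-02],
       [ 9.99999671e-01, -7.61217117e-05,  8.07016799e-04,
         1.02852191e-03],
       [ 7.96089634e-04,  2.79752226e-01, -9.60071903e-01,
        -1.65376915e-01],
       [ 0.00000000e+00,  0.00000000e+00,  0.00000000e+00,
         1.00000000e+00]])}
```

View pics/scene0.png

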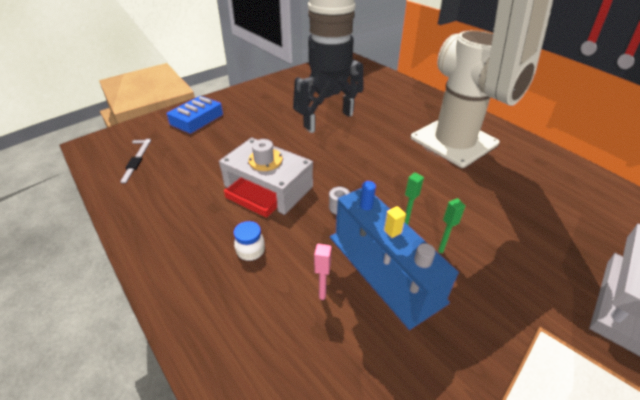

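View pics/side0.png

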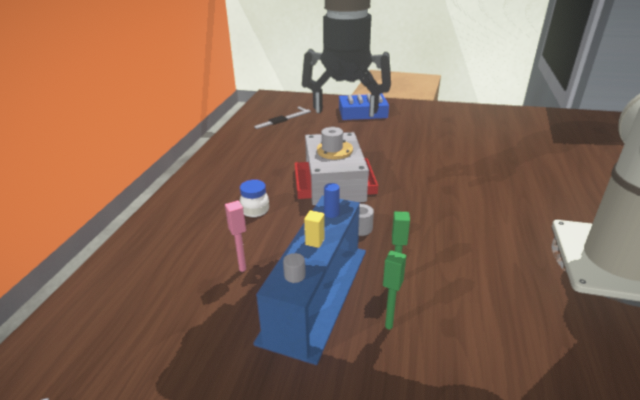

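View pics/wrist0.png

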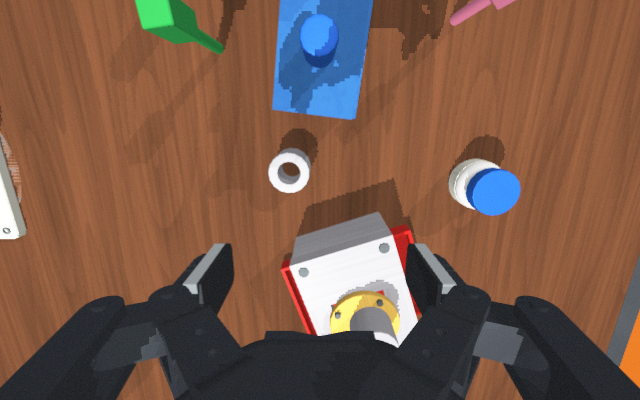

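The drift (yellow) hangs in the rack's middle hole, at about scene (395,221) and side (314,229). The reamer is at the end nearest the stand and the guide pin at the other end. The stand, with a brass flange and grey boss, is at scene (265,165), and the wrist camera sees its boss at (372,325).

```bash
cat > h.py <<'E'
from workcell import monitor, cams, order
import cv2,numpy as np
from scipy.spatial.transform import Rotation as R
def camT(n,obs=None):
    i=cams.camera_info(n)
    if n!="wrist": return i["T"]
    T=np.eye(4);T[:3,:3]=R.from_quat(obs["tool_rot"]).as_matrix();T[:3,3]=obs["eef_pos"]
    return T@i["mount"]
def rays(n,px):
    i=cams.camera_info(n)
    u=cv2.undistortPoints(np.asarray(px,float).reshape(-1,1,2),i["intrinsics"],i["distortion"]).reshape(-1,2)
    return np.c_[u[:,0],-u[:,1],-np.ones(len(u))]
def cloud(n,d,T):
    v,u=np.mgrid[0:400,0:640]
    r=rays(n,np.c_[u.ravel(),v.ravel()])
    P=r*d.reshape(-1,1)
    return (P@T[:3,:3].T+T[:3,3]).reshape(400,640,3)
def atz(n,px,z,T):
    r=rays(n,px)@T[:3,:3].T
    s=(z-T[2,3])/r[:,2]
    return r*s[:,None]+T[:3,3]
def proj(n,P,T):
    i=cams.camera_info(n)
    q=(np.asarray(P,float).reshape(-1,3)-T[:3,3])@T[:3,:3]
    q=q*[1,-1,-1]
    return cv2.projectPoints(q,np.zeros(3),np.zeros(3),i["intrinsics"],i["distortion"])[0].reshape(-1,2)
def shot(n,name):
    o=monitor.get_obs(); p,d=cams.camera(n)
    cv2.imwrite(f"pics/{name}.png",p); np.savez(f"pics/{name}.npz",p=p,d=d,eef_pos=o["eef_pos"],tool_rot=o["tool_rot"])
    return p,d,camT(n,o)
E
python3 - <<'E'
from h import *
o=monitor.get_obs()
for n in ["scene","side","wrist"]:
    f=np.load(f"pics/{n}0.npz");p,d=f["p"],f["d"];T=camT(n,o);C=cloud(n,d,T)
    hsv=cv2.cvtColor(p,cv2.COLOR_BGR2HSV);H,S,V=hsv[...,0].astype(int),hsv[...,1],hsv[...,2]
    z=C[...,2]; val=d>0
    def box(m,t):
        m=(m&val).astype(np.uint8)
        k,l,st,c=cv2.connectedComponentsWithStats(m)
        for i in range(1,k):
            if st[i,4]<40: continue
            Q=C[l==i]; rc=cv2.minAreaRect((Q[:,:2]*1000).astype(np.float32))
            print(n,t,"n",st[i,4],"px",c[i].round(),"mean",Q.mean(0).round(4),"rect",np.round(rc[0],1),np.round(rc[1],1),round(rc[2],1))
    box((H>20)&(H<35)&(S>140)&(z>.135)&(z<.18),"yellowtop")
    box((H>100)&(H<125)&(S>100)&(abs(z-.11)<.006),"racktop")
    box((H>100)&(H<125)&(S>100)&(z>.135)&(z<.18),"reamer")
    box((S<60)&(abs(z-.08)<.006),"plate")
    box((S<60)&(abs(z-.13)<.005),"boss")
    box((S>100)&(H>10)&(H<32)&(abs(z-.09)<.005),"flange")
    box((H>160)|(H<4)&(S>160)&(z<.04),"red/pink")
    box((H>45)&(H<80)&(S>120),"green")
E
```

```text
scene yellowtop n 285 px [395. 217.] mean [0.5143 0.2012 0.1525] rect [511.  197.9] [24.  24.9] 83.6
scene racktop n 3186 px [398. 242.] mean [0.5199 0.2176 0.1098] rect [510.2 197.7] [260.8  72. ] 82.7
scene reamer n 244 px [368. 191.] mean [0.5041 0.1226 0.1555] rect [500.6 119.3] [25.2 24.1] 69.1
scene plate n 126 px [29.  7.] mean [ 0.828  -2.4673  0.0798] rect [  819.2 -2468.3] [361.4  38.2] 1.3
scene plate n 98 px [376.   4.] mean [-0.6787 -0.9984  0.0796] rect [-696.7 -998.3] [ 21.3 361.4] 89.3
scene plate n 79 px [294.  18.] mean [-0.1762 -1.0618  0.0801] rect [ -167.9 -1070.5] [ 50.8 177. ] 22.7
scene plate n 165 px [459. 125.] mean [0.0446 0.0249 0.0799] rect [37.9 21. ] [ 43.4 115.3] 28.9
scene plate n 1795 px [268. 166.] mean [ 0.5596 -0.1482  0.0802] rect [ 552.6 -167. ] [124.  192.7] 18.6
scene plate n 122 px [623. 304.] mean [0.3006 0.5565 0.0825] rect [284.6 542.5] [93.  40.1] 40.7
scene boss n 41 px [11.  2.] mean [ 0.9143 -2.4668  0.1296] rect [  912.6 -2468.6] [ 29.  134.9] 89.7
scene boss n 72 px [292.   7.] mean [-0.1728 -1.07    0.1296] rect [ -167.7 -1079.3] [ 
[... 4510 characters left out ...]
85. 337.] mean [ 0.567  -0.1503  0.1287] rect [ 567.4 -151. ] [11.6 33. ] 68.5
wrist flange n 1285 px [361. 310.] mean [ 0.5472 -0.1501  0.0892] rect [ 552.5 -154.7] [52.6 79.8] 89.5
wrist red/pink n 614 px [476.   9.] mean [0.6493 0.1624 0.0519] rect [677.7 177.8] [77.7 22. ] 28.4
wrist red/pink n 590 px [402. 243.] mean [ 0.6099 -0.0995  0.0168] rect [592.5 -67.9] [ 35.2 178.7] 29.2
wrist red/pink n 731 px [297. 298.] mean [ 0.4695 -0.1845  0.0183] rect [ 471.6 -125.4] [269.5  53. ] 89.4
wrist red/pink n 98 px [415. 305.] mean [ 0.6254 -0.1762  0.0438] rect [ 590.6 -110.6] [  6.3 219.7] 27.3
wrist green n 2407 px [173.  22.] mean [0.3881 0.1346 0.1156] rect [344.4 150.4] [ 29.9 113.6] 72.8
```

Call:
send_rows:
  moves:
    - [-0.041, 0.014, -0.023, 0]
    - [-0.041, 0.014, -0.023, 0]
    - [-0.041, 0.014, -0.023, 0]
    - [-0.042, 0.014, -0.023, 0]
    - [0, 0, 0, 0.64]
    - [0, 0, 0, 0.63]
    - [0, 0, 0, 0]
    - [0, 0, 0, 0]
    - [0, 0, 0, 0]
  claw: 1

```text
clock: 1.05
eef_pos: [0.5558, -0.1646, 0.2995]
tool_rot: [0.75, 0.661, -0.0, -0.0]
ft_force: [0.2, -0.9, 0.1]
grip_width: 0.0852
```

```bash
python3 - <<'E'
from h import *
p,d,T=shot("wrist","w1"); o=monitor.get_obs(); print(o["clock"],o["eef_pos"],o["ft_force"])
cv2.imwrite("pics/w1crop.png",cv2.resize(p[100:300,220:420],None,fx=3,fy=3,interpolation=cv2.INTER_CUBIC))
E
```

```text
1.1 [ 0.55584012 -0.16457288  0.29967202] [-0.01407999 -0.01465667 -0.90112974]
```

View pics/w1.png

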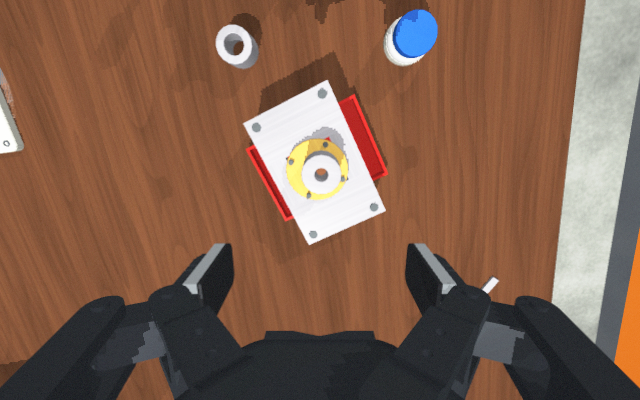

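View pics/w1crop.png

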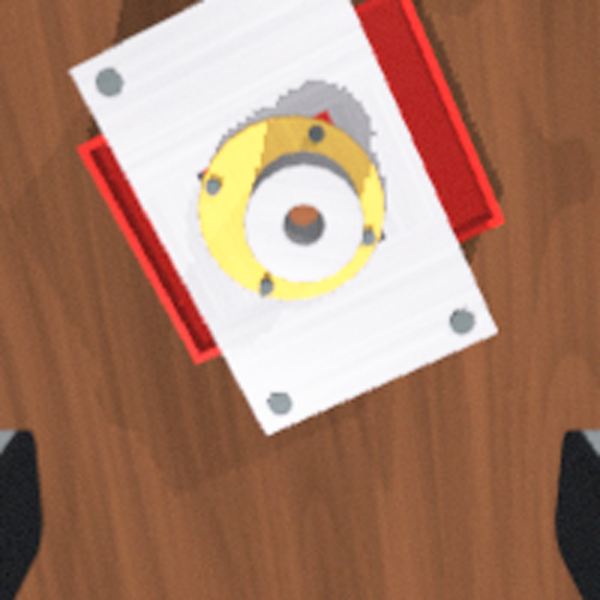

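The view shows the boss and bore clearly. The bore mouth is at about (321,174), with copper inside, and the flange centre is at about (317,169).

```bash
python3 - <<'E'
from h import *
f=np.load("pics/w1.npz");p,d=f["p"],f["d"];T=camT("wrist",dict(eef_pos=f["eef_pos"],tool_rot=f["tool_rot"]))
C=cloud("wrist",d,T)
m=(abs(C[...,2]-.13)<.006)
v,u=np.mgrid[0:400,0:640]
m&=(abs(u-321)<60)&(abs(v-174)<60)
cs,_=cv2.findContours(m.astype(np.uint8),cv2.RETR_CCOMP,cv2.CHAIN_APPROX_NONE)
for c in cs:
    if len(c)<10: continue
    W=atz("wrist",c.reshape(-1,2),.13,T)[:,:2]*1000
    (x,y),r=cv2.minEnclosingCircle(W.astype(np.float32)); 
    A=np.c_[2*W,np.ones(len(W))];s=np.linalg.lstsq(A,(W**2).sum(1),rcond=None)[0]
    print(len(c),s[:2],np.sqrt(s[2]+s[0]**2+s[1]**2), "pxmean",c.reshape(-1,2).mean(0))
print("z",np.median(C[m][:,2]))
# intensity-based bore
g=cv2.cvtColor(p,cv2.COLOR_BGR2GRAY)
b=(g<185)&(np.hypot(u-321,v-174)<12)
px=np.c_[u[b],v[b]];print(b.sum(),px.mean(0),atz("wrist",[px.mean(0)],.13,T)*1000)
hsv=cv2.cvtColor(p,cv2.COLOR_BGR2HSV)
fl=(hsv[...,0]>15)&(hsv[...,0]<35)&(hsv[...,1]>110)&(abs(C[...,2]-.089)<.006)&(np.hypot(u-317,v-169)<50)
cc=max(cv2.findContours(fl.astype(np.uint8),cv2.RETR_EXTERNAL,cv2.CHAIN_APPROX_NONE)[0],key=len)
h=cv2.convexHull(cc).reshape(-1,2); W=atz("wrist",h,.09,T)[:,:2]*1000
print("flange",cv2.minEnclosingCircle(W.astype(np.float32)))
for n in["scene","side"]:
    f=np.load(f"pics/{n}0.npz")
E
```

```text
112 [ 558.57825489 -167.26839783] 23.08366798285275 pxmean [321.07142857 174.01785714]
38 [ 558.52295461 -167.34974471] 8.131333794916626 pxmean [321.05263158 174.47368421]
z 0.1293390556249442
145 [320.77241379 174.57931034] [[ 558.1156948 -167.3904138  130.       ]]
flange ((552.97265625, -169.08375549316406), 40.24269104003906)
```

Call:
send_rows:
  moves:
    - [0.045, -0.012, 0, 0]
    - [0.045, -0.012, 0, 0]
    - [0.045, -0.011, 0, 0]
    - [0.045, -0.011, 0, 0]
    - [0.045, -0.011, -0.008, 0]
    - [0.045, -0.011, -0.007, 0]
    - [0.045, -0.012, -0.007, 0]
    - [0.038, -0.012, -0.007, 0]
    - [0, 0, 0, 0]
    - [0, 0, 0, 0]
    - [0, 0, 0, 0]

```text
clock: 2.2
eef_pos: [0.5093, 0.1962, 0.3286]
tool_rot: [0.751, 0.661, -0.0, 0.0]
ft_force: [-0.0, -0.4, 1.0]
grip_width: 0.0856
```

```bash
python3 - <<'E'
from h import *
p,d,T=shot("wrist","w2"); o=monitor.get_obs(); print(o["clock"],o["eef_pos"],o["ft_force"])
C=cloud("wrist",d,T)
hsv=cv2.cvtColor(p,cv2.COLOR_BGR2HSV);H,S,V=[hsv[...,i].astype(int) for i in range(3)]
m=(H>20)&(H<35)&(S>140)&(abs(C[...,2]-.16)<.008)
k,l,st,c=cv2.connectedComponentsWithStats(m.astype(np.uint8))
for i in range(1,k):
    if st[i,4]<40: continue
    cc=cv2.findContours((l==i).astype(np.uint8),cv2.RETR_EXTERNAL,cv2.CHAIN_APPROX_NONE)[0][0].reshape(-1,2)
    W=atz("wrist",cc,.16,T)[:,:2]*1000
    print(st[i],c[i],np.median(C[l==i],0),cv2.minAreaRect(W.astype(np.float32)))
m=(H>100)&(H<125)&(S>100)&(abs(C[...,2]-.11)<.006)
cc=max(cv2.findContours(m.astype(np.uint8),cv2.RETR_EXTERNAL,cv2.CHAIN_APPROX_NONE)[0],key=len).reshape(-1,2)
W=atz("wrist",cc,.11,T)[:,:2]*1000;print("rack",cv2.minAreaRect(W.astype(np.float32)))
E
```

```text
2.25 [0.50946514 0.19577714 0.32864582] [ 0.63965107 -0.10839566  0.10261535]
[309 163  20  19 374] [318.56684492 171.96256684] [0.50955059 0.19672202 0.15927778] ((509.4590759277344, 196.74404907226562), (21.38252830505371, 22.32807159423828), 82.72172546386719)
rack ((509.849853515625, 195.68365478515625), (259.2265625, 69.87261199951172), 83.01602172851562)
```

View pics/w2.png

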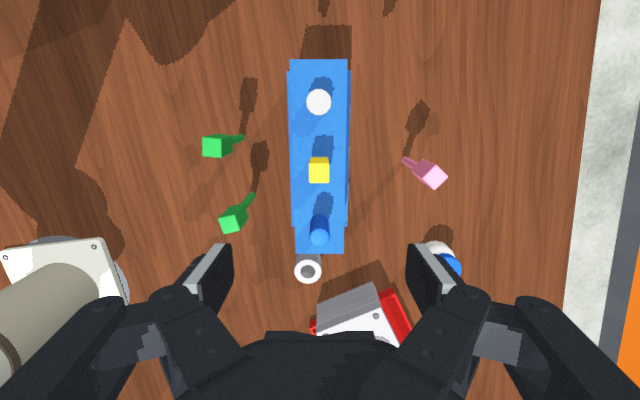

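Call:
send_rows:
  moves:
    - [0.001, 0, 0.04, 0]
    - [0, 0, 0.04, 0]
    - [0, 0, 0.04, 0]
    - [0, 0, 0.035, 0]
    - [0, 0, 0.025, 0]
    - [0, 0, 0.015, 0]
    - [0, 0, 0.01, 0]
    - [0, 0, 0.004, 0]
    - [0, 0, 0, 0]
    - [0, 0, 0, 0]

```text
clock: 3.25
eef_pos: [0.5104, 0.1978, 0.1208]
tool_rot: [0.751, 0.661, 0.001, 0.0]
ft_force: [-0.3, -0.5, 0.1]
grip_width: 0.0852
```

Call:
send_rows:
  moves:
    - [0, 0, 0, 0]
    - [0, 0, 0, 0]
    - [0, 0, 0, 0]
    - [0, 0, 0, 0]
    - [0, 0, 0, 0]
    - [0, 0, 0, 0]
    - [0, 0, 0, 0]
    - [0, 0, 0, 0]
    - [0, 0, 0, 0]
    - [0, 0, 0, 0]
  claw: -1

```text
clock: 4.25
eef_pos: [0.5096, 0.198, 0.1202]
tool_rot: [0.751, 0.661, 0.0, -0.0]
ft_force: [-2.8, 0.5, 5.4]
grip_width: 0.0224
```

```bash
python3 - <<'E'
from h import *
p,d,T=shot("wrist","w3"); o=monitor.get_obs(); print(o)
p,d,T=shot("side","s3")
E
```

```text
{'clock': 4.3, 'joint_pos': array([ 3.70433488e-01,  3.83782213e-01, -2.85186007e-02,  1.15812830e+00,
        3.24248565e-04,  2.06806069e+00]), 'joint_vel': array([-1.36657411e-03, -4.71671484e-05,  1.31744046e-03,  8.21899062e-04,
        1.61252990e-04,  2.06834730e-04]), 'tau': array([-5.99293672e-01, -3.99294269e+01,  2.29909408e+01, -7.49484133e-01,
       -3.22765969e-01, -1.91315215e-03]), 'eef_pos': array([0.50955192, 0.19800432, 0.12020342]), 'tool_rot': array([ 7.50496830e-01,  6.60874004e-01,  2.28206843e-04, -8.89827902e-05]), 'ft_force': array([-1.87833369e+00,  6.04901032e-03,  6.16429259e+00]), 'ft_torque': array([0.10705619, 0.42215285, 0.00875274]), 'grip_width': 0.02261015804490139}
```

View pics/w3.png

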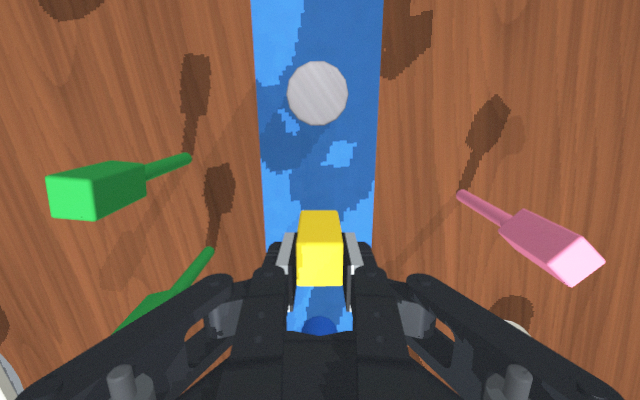

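View pics/s3.png

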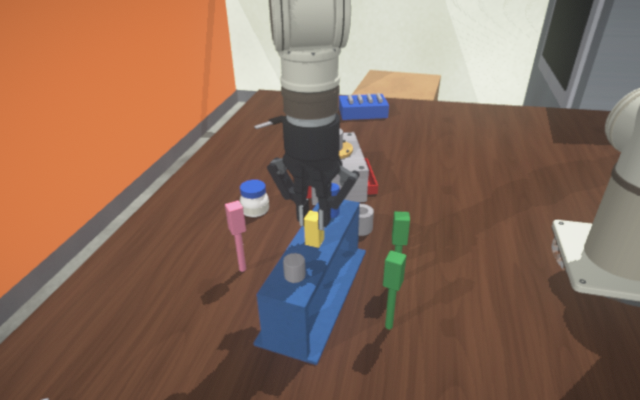

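The handle is held between the pads, with its top face at about (320,260), and it is still upright in its hole. Next I measure where it sits in the hand and lift it.

```bash
cat > hand.py <<'E'
from h import *
import sys
def meas(fn):
    f=np.load(fn);p,d=f["p"],f["d"];T=camT("wrist",f);C=cloud("wrist",d,T)
    hsv=cv2.cvtColor(p,cv2.COLOR_BGR2HSV);H,S,V=[hsv[...,i].astype(int) for i in range(3)]
    m=(H>20)&(H<35)&(S>140)&(d>0)
    k,l,st,c=cv2.connectedComponentsWithStats(m.astype(np.uint8)); i=1+np.argmax(st[1:,4]); m=l==i
    Q=C[m]; M=R.from_quat(f["tool_rot"]).as_matrix(); q=(Q-f["eef_pos"])@M
    zt=np.percentile(q[:,2],3); top=q[q[:,2]<zt+.004]
    lo,hi=np.percentile(top[:,:2],[1,99],axis=0)*1000
    print("tool frame top z",zt,"lo",lo,"hi",hi,"mid",(lo+hi)/2)
meas(sys.argv[1])
E
python3 hand.py pics/w3.npz
```

```text
tool frame top z -0.040029689522882904 lo [-12.93210966 -10.06911631] hi [ 9.60972425 12.35840756] mid [-1.6611927   1.14464562]
```

Call:
send_rows:
  moves:
    - [0, 0, -0.005, 0]
    - [0, 0, -0.01, 0]
    - [0, 0, -0.02, 0]
    - [0, 0, -0.03, 0]
    - [0, 0, -0.035, 0]
    - [0, 0, -0.035, 0]
    - [0, 0, -0.03, 0]
    - [0, 0, -0.015, 0]
    - [0, 0, 0, 0]
    - [0, 0, 0, 0]
    - [0, 0, 0, 0]

```text
clock: 5.45
eef_pos: [0.5088, 0.1975, 0.298]
tool_rot: [0.751, 0.661, -0.002, -0.001]
ft_force: [0.3, -0.2, -3.4]
grip_width: 0.0226
```

```bash
python3 - <<'E'
from h import *
shot("wrist","w4"); shot("side","s4");shot("scene","c4");print(monitor.get_obs())
E
python3 hand.py pics/w4.npz
```

```text
{'clock': 5.6, 'joint_pos': array([ 3.70263058e-01,  3.22038823e-01,  3.47969751e-01,  1.59954146e+00,
       -6.25598442e-05,  2.06807268e+00]), 'joint_vel': array([ 6.70423376e-04, -3.71497140e-03,  9.99757760e-03,  2.98834131e-05,
        3.18141205e-05,  1.75312257e-03]), 'tau': array([-4.52313514e-03, -4.34177005e+01,  2.70110625e+01,  2.57925427e-02,
       -3.97176394e-03,  1.86925931e-06]), 'eef_pos': array([0.50899235, 0.19755149, 0.29838772]), 'tool_rot': array([ 7.50556377e-01,  6.60804921e-01, -1.33177780e-03, -4.55277475e-04]), 'ft_force': array([ 0.91229178,  0.16707174, -2.59899358]), 'ft_torque': array([-0.04714453, -0.03533297,  0.0007459 ]), 'grip_width': 0.022541340144674567}
tool frame top z -0.040103967410691825 lo [-13.12996436 -10.05565581] hi [ 9.66400291 12.33602007] mid [-1.73298073  1.14018213]
```

View pics/s4.png

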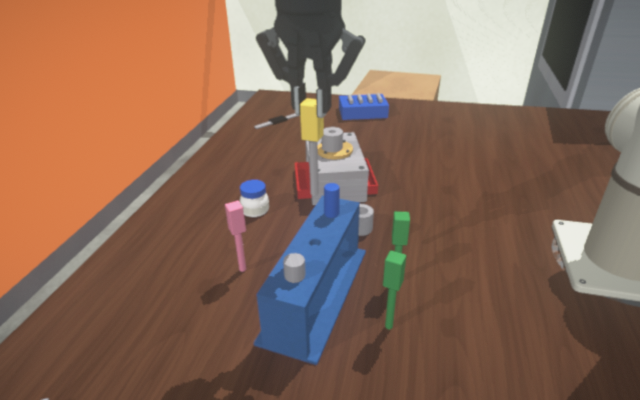

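View pics/w4.png

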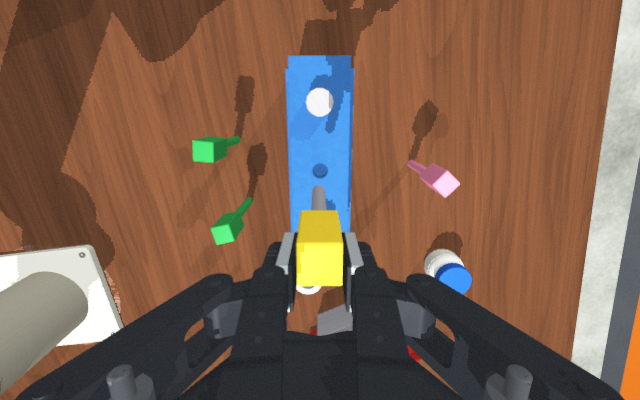

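```bash
python3 - <<'E'
from h import *
f=np.load("pics/w4.npz");p,d=f["p"],f["d"]
cv2.imwrite("pics/w4c.png",cv2.resize(p[150:300,270:370],None,fx=5,fy=5,interpolation=cv2.INTER_CUBIC)[:600])
i=cams.camera_info("wrist");mt=i["mount"]
C=cloud("wrist",d,mt)  # tool frame
for r in range(178,214,2):
    m=[u for u in range(305,335) if 0<d[r,u]<.305]
    if m: 
        Q=C[r,m]*1000; print(r,m[0],m[-1],Q.mean(0).round(1))
for z in (.095,.1,.105): print(proj("wrist",[[0,0,z],[-.0017,.0011,z]],mt))
E
```

```text
186 315 322 [ 2.7  0.3 95.9]
188 313 323 [ 2.4 -0.1 89.8]
190 313 324 [ 2.2  0.4 83.7]
192 312 324 [ 1.9 -0.1 78.1]
194 312 325 [ 1.6  0.4 72.8]
196 312 325 [ 1.7  0.4 66.4]
198 312 325 [ 1.9  0.4 60.1]
200 312 325 [ 1.9  0.4 54.5]
202 312 325 [ 2.1  0.5 48.7]
204 312 326 [ 1.8  0.9 44.6]
206 312 326 [ 2.   0.9 39.5]
208 311 326 [ 1.8  0.5 35.5]
210 311 326 [ 1.8  0.5 30.8]
212 305 334 [9.4 1.2 5.4]
[[318.15597631 189.04085536]
 [319.34540891 190.81318065]]
[[318.17778951 187.65921927]
 [319.34641435 189.40298705]]
[[318.19885245 186.32508596]
 [319.34738533 188.04119708]]
```

View pics/w4c.png

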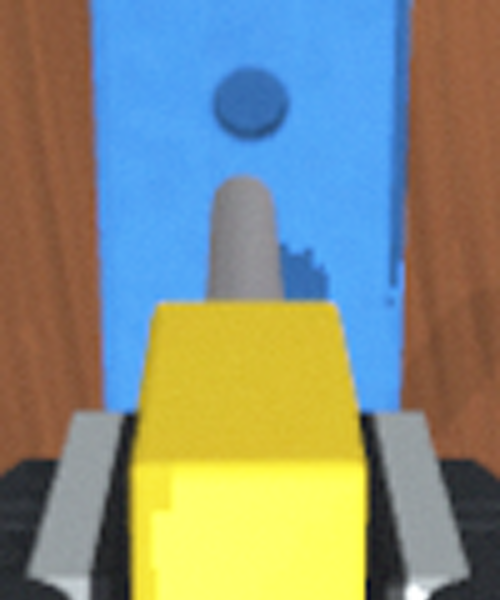

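Call:
send_rows:
  moves:
    - [-0.02, 0.005, 0, 0]
    - [-0.04, 0.011, 0, 0]
    - [-0.045, 0.012, 0, 0]
    - [-0.045, 0.012, 0, 0]
    - [-0.045, 0.012, 0, 0]
    - [-0.045, 0.012, 0, 0]
    - [-0.045, 0.012, 0, 0]
    - [-0.04, 0.011, 0, 0]
    - [-0.029, 0.008, 0, 0]
    - [0, 0, 0.03, 0]
    - [0, 0, 0.02, 0]
    - [0, 0, 0, 0]
    - [0, 0, 0, 0]
    - [0, 0, 0, 0]
    - [0, 0, 0, 0]

```text
clock: 7.1
eef_pos: [0.5598, -0.1653, 0.2514]
tool_rot: [0.75, 0.661, 0.001, 0.001]
ft_force: [-0.4, -0.2, -2.7]
grip_width: 0.0225
```

```bash
python3 - <<'E'
from h import *
p,d,T=shot("wrist","w5"); 
cv2.imwrite("pics/w5c.png",cv2.resize(p[130:280,245:395],None,fx=4,fy=4,interpolation=cv2.INTER_CUBIC))
for n,w in (("side",(290,60)),("scene",(220,70))):
    p,d,T=shot(n,n+"5"); u,v=w
    cv2.imwrite(f"pics/{n}5c.png",cv2.resize(p[v:v+120,u:u+100],None,fx=5,fy=5,interpolation=cv2.INTER_CUBIC))
o=monitor.get_obs();print(o["clock"],o["eef_pos"],o["tool_rot"],o["ft_force"])
E
```

```text
7.25 [ 0.55942547 -0.16528471  0.25077127] [7.50422810e-01 6.60957522e-01 4.43099204e-04 7.51458557e-04] [ 1.10014459 -0.55679392 -3.29594124]
```

View pics/w5c.png

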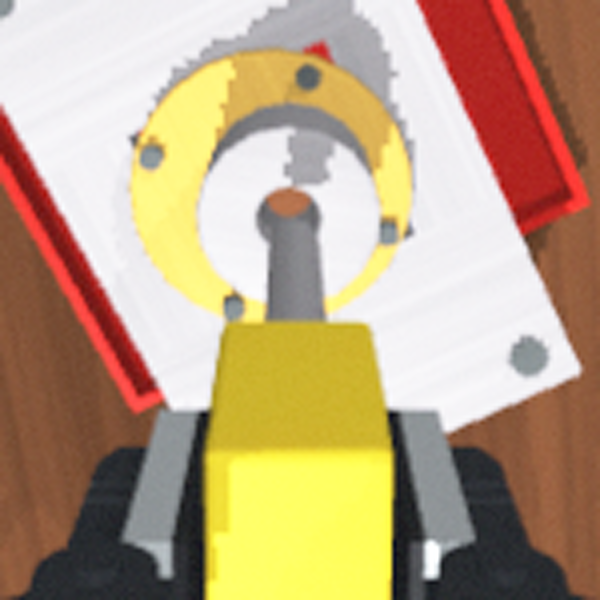

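View pics/side5c.png

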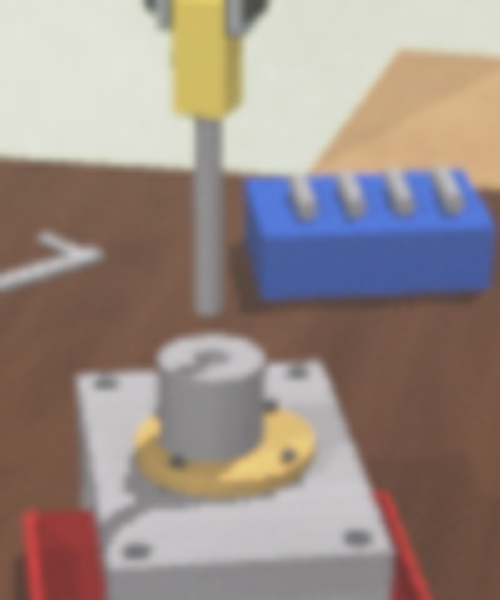

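View pics/scene5c.png

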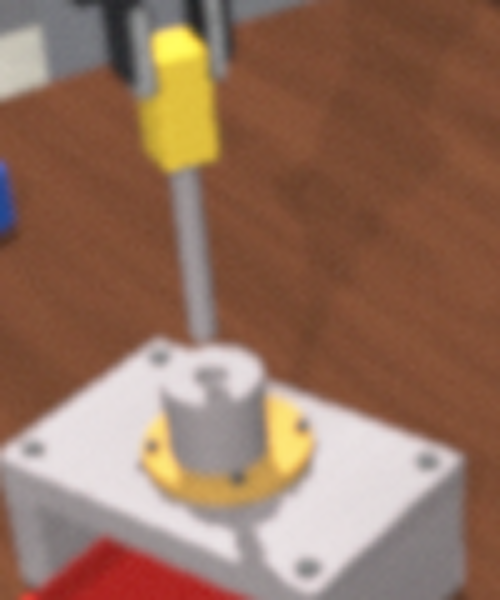

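The tip is about 1 mm to the right of the bore (tip at column 294, bore at 289 in the 4x crop). The side and scene views agree, so I correct that and approach.

Call:
send_rows:
  moves:
    - [0.0003, -0.0012, 0, 0]
    - [0, 0, 0.008, 0]
    - [0, 0, 0.006, 0]
    - [0, 0, 0.002, 0]
    - [0, 0, 0, 0]
    - [0, 0, 0, 0]
    - [0, 0, 0, 0]

```text
clock: 7.95
eef_pos: [0.558, -0.165, 0.234]
tool_rot: [0.751, 0.661, 0.0, 0.0]
ft_force: [0.4, -0.2, -2.6]
grip_width: 0.0226
```

```bash
python3 - <<'E'
from h import *
p,d,T=shot("wrist","w6"); 
cv2.imwrite("pics/w6c.png",cv2.resize(p[130:280,245:395],None,fx=4,fy=4,interpolation=cv2.INTER_CUBIC))
for n,w in (("side",(290,60)),("scene",(220,70))):
    p,d,T=shot(n,n+"6"); u,v=w
    cv2.imwrite(f"pics/{n}6c.png",cv2.resize(p[v:v+120,u:u+100],None,fx=5,fy=5,interpolation=cv2.INTER_CUBIC))
o=monitor.get_obs();print(o["clock"],o["eef_pos"],o["tool_rot"],o["ft_force"])
E
```

```text
8.1 [ 0.55798529 -0.16498145  0.23407246] [7.50559251e-01 6.60803100e-01 1.58931092e-04 2.20001889e-04] [ 0.07210425  0.855585   -3.46067897]
```

View pics/w6c.png

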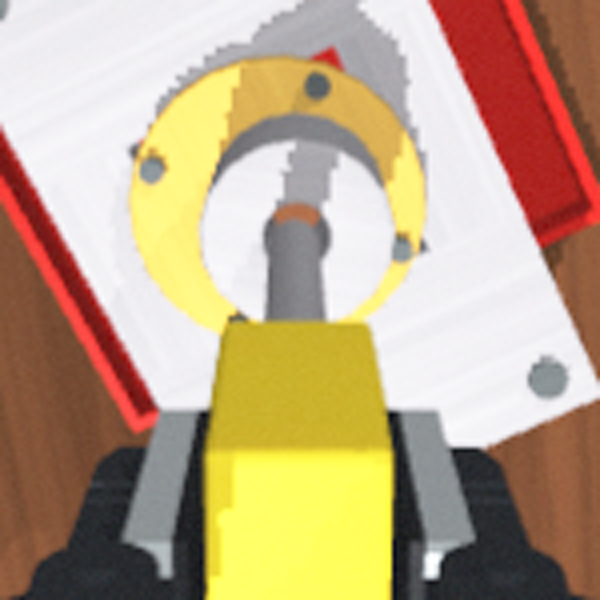

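View pics/side6c.png

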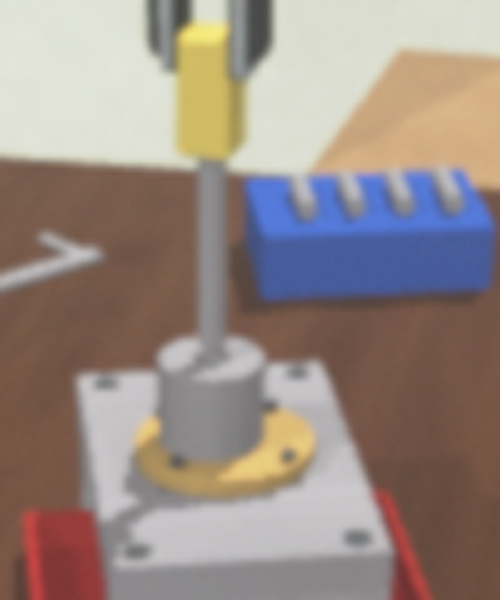

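View pics/scene6c.png

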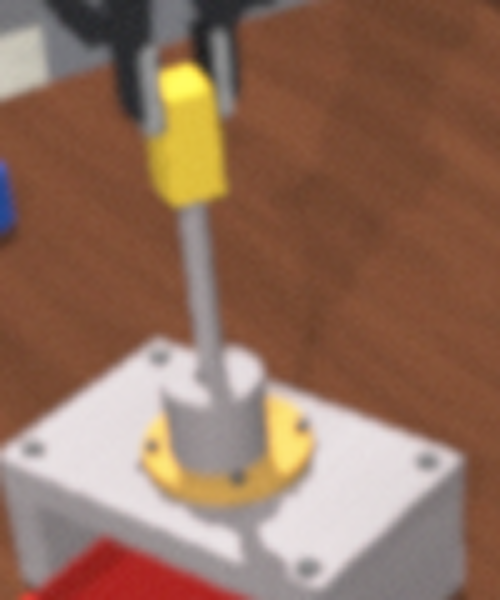

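Call:
send_rows:
  moves:
    - [0, 0.0006, 0.001, 0]
    - [0, 0, 0.001, 0]
    - [0, 0, 0.001, 0]
    - [0, 0, 0.001, 0]
    - [0, 0, 0.001, 0]
    - [0, 0, 0, 0]

```text
clock: 8.7
eef_pos: [0.5583, -0.165, 0.2286]
tool_rot: [0.751, 0.661, -0.0, -0.0]
ft_force: [0.4, 0.3, -3.7]
grip_width: 0.0222
```

Call:
send_rows:
  moves:
    - [0, 0, 0.001, 0]
    - [0, 0, 0.001, 0]
    - [0, 0, 0, 0]

```text
clock: 9.0
eef_pos: [0.5583, -0.165, 0.2266]
tool_rot: [0.751, 0.661, -0.0, -0.0]
ft_force: [0.7, -1.0, -3.5]
grip_width: 0.0229
```

Call:
send_rows:
  moves:
    - [0, 0, 0.001, 0]
    - [0, 0, 0.001, 0]
    - [0, 0, 0, 0]

```text
clock: 9.3
eef_pos: [0.5583, -0.165, 0.2246]
tool_rot: [0.751, 0.661, -0.0, -0.0]
ft_force: [0.3, 0.4, -2.9]
grip_width: 0.0224
```

Call:
send_rows:
  moves:
    - [0, 0, 0.001, 0]
    - [0, 0, 0.001, 0]
    - [0, 0, 0.001, 0]
    - [0, 0, 0.001, 0]
    - [0, 0, 0, 0]

```text
clock: 9.8
eef_pos: [0.5583, -0.165, 0.2206]
tool_rot: [0.751, 0.661, -0.0, -0.0]
ft_force: [-0.2, 0.6, -2.7]
grip_width: 0.0226
```

Call:
send_rows:
  moves:
    - [0, 0, 0.001, 0]
    - [0, 0, 0.001, 0]
    - [0, 0, 0.001, 0]
    - [0, 0, 0.001, 0]
    - [0, 0, 0.001, 0]
    - [0, 0, 0, 0]

```text
clock: 10.4
eef_pos: [0.5583, -0.165, 0.2156]
tool_rot: [0.751, 0.661, -0.0, -0.0]
ft_force: [-0.7, -0.2, -2.9]
grip_width: 0.0226
```

```bash
python3 - <<'E'
from h import *
p,d,T=shot("wrist","w7"); 
cv2.imwrite("pics/w7c.png",cv2.resize(p[130:280,245:395],None,fx=4,fy=4,interpolation=cv2.INTER_CUBIC))
p,d,T=shot("side","s7"); u,v=290,60
cv2.imwrite("pics/s7c.png",cv2.resize(p[v:v+120,u:u+100],None,fx=5,fy=5,interpolation=cv2.INTER_CUBIC))
E
```

```text
(no output)
```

View pics/w7c.png

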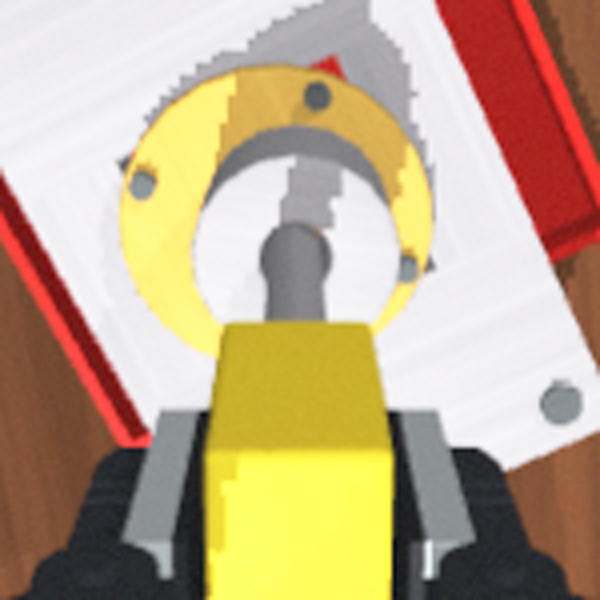

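View pics/s7c.png

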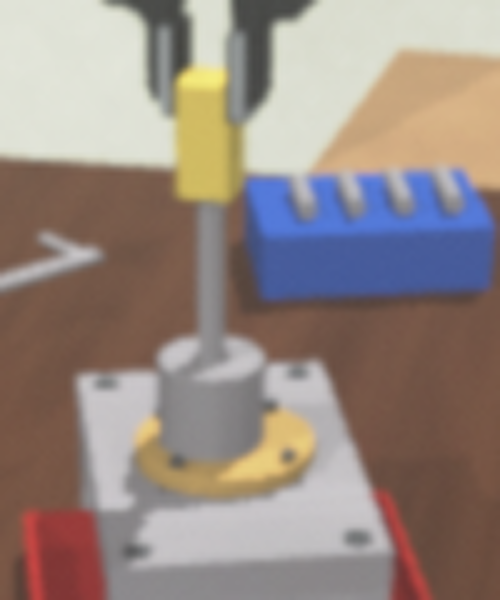

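The drift is inside the bore with no contact force. I continue down to the slug and push slowly.

Call:
send_rows:
  moves:
    - [0, 0, 0.002, 0]
    - [0, 0, 0.002, 0]
    - [0, 0, 0.002, 0]
    - [0, 0, 0.002, 0]
    - [0, 0, 0.001, 0]
    - [0, 0, 0.001, 0]
    - [0, 0, 0.001, 0]
    - [0, 0, 0.001, 0]

```text
clock: 11.3
eef_pos: [0.5584, -0.165, 0.2038]
tool_rot: [0.751, 0.661, 0.0, 0.0]
ft_force: [-0.1, 0.8, -1.7]
grip_width: 0.0228
```

Call:
send_rows:
  moves:
    - [0, 0, 0.001, 0]
    - [0, 0, 0.001, 0]
    - [0, 0, 0.001, 0]
    - [0, 0, 0.001, 0]
    - [0, 0, 0.001, 0]

```text
clock: 11.8
eef_pos: [0.5589, -0.1652, 0.1998]
tool_rot: [0.751, 0.661, 0.0, 0.001]
ft_force: [-0.7, -1.1, 4.8]
grip_width: 0.0223
```

Call:
send_rows:
  moves:
    - [0, 0, 0.001, 0]
    - [0, 0, 0.001, 0]
    - [0, 0, 0.001, 0]
    - [0, 0, 0.001, 0]
    - [0, 0, 0.001, 0]

```text
clock: 12.3
eef_pos: [0.5588, -0.1649, 0.194]
tool_rot: [0.751, 0.661, 0.0, 0.0]
ft_force: [-0.6, 1.2, 1.9]
grip_width: 0.0222
```

Call:
send_rows:
  moves:
    - [0, 0, 0.001, 0]
    - [0, 0, 0.001, 0]
    - [0, 0, 0.001, 0]
    - [0, 0, 0.001, 0]
    - [0, 0, 0.001, 0]
    - [0, 0, 0.001, 0]
    - [0, 0, 0.001, 0]
    - [0, 0, 0.001, 0]
    - [0, 0, 0.001, 0]
    - [0, 0, 0.001, 0]

```text
clock: 13.3
eef_pos: [0.5584, -0.1651, 0.1836]
tool_rot: [0.751, 0.661, -0.0, 0.0]
ft_force: [0.1, 0.8, -0.3]
grip_width: 0.0227
```

Call:
send_rows:
  moves:
    - [0, 0, 0.001, 0]
    - [0, 0, 0.001, 0]
    - [0, 0, 0.001, 0]
    - [0, 0, 0.001, 0]
    - [0, 0, 0.001, 0]
    - [0, 0, 0.001, 0]
    - [0, 0, 0.001, 0]
    - [0, 0, 0.001, 0]
    - [0, 0, 0.001, 0]
    - [0, 0, 0.001, 0]

```text
clock: 14.3
eef_pos: [0.5585, -0.165, 0.1738]
tool_rot: [0.751, 0.661, 0.0, 0.0]
ft_force: [1.0, 0.4, -0.1]
grip_width: 0.0228
```

Call:
send_rows:
  moves:
    - [0, 0, 0.001, 0]
    - [0, 0, 0.001, 0]
    - [0, 0, 0.001, 0]
    - [0, 0, 0.001, 0]
    - [0, 0, 0.001, 0]
    - [0, 0, 0.001, 0]
    - [0, 0, 0.001, 0]
    - [0, 0, 0.001, 0]
    - [0, 0, 0, 0]
    - [0, 0, 0, 0]

```text
clock: 15.3
eef_pos: [0.5584, -0.165, 0.1654]
tool_rot: [0.751, 0.661, -0.0, -0.0]
ft_force: [1.2, -0.4, -2.6]
grip_width: 0.0222
```

```bash
python3 - <<'E'
from h import *
for n,w in (("side",(280,90)),("scene",(205,110))):
    p,d,T=shot(n,n+"8"); u,v=w
    cv2.imwrite(f"pics/{n}8c.png",cv2.resize(p[v:v+120,u:u+120],None,fx=5,fy=5,interpolation=cv2.INTER_CUBIC))
p,d,T=shot("wrist","w8")
o=monitor.get_obs();print(o["clock"],o["eef_pos"],o["ft_force"])
E
python3 hand.py pics/w8.npz
```

```text
15.45 [ 0.55833231 -0.16499678  0.16547142] [ 0.93952603  0.16162525 -2.64529872]
tool frame top z -0.040071047333623155 lo [-12.81416815 -10.07475159] hi [ 9.5974366  12.34881491] mid [-1.60836577  1.13703166]
```

View pics/side8c.png

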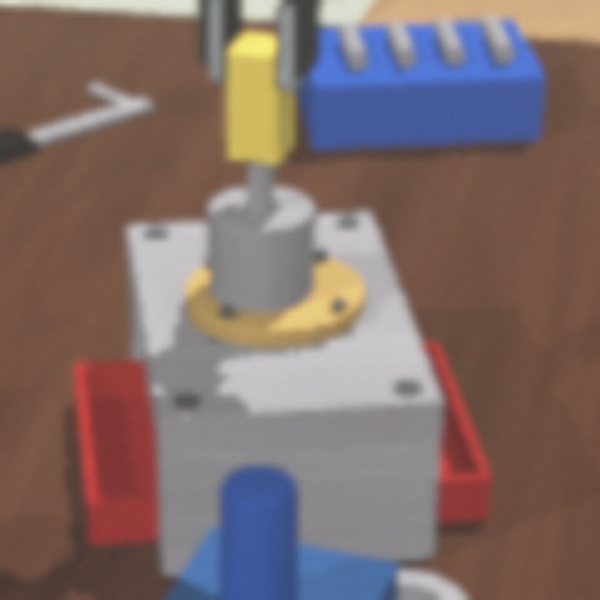

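View pics/scene8c.png

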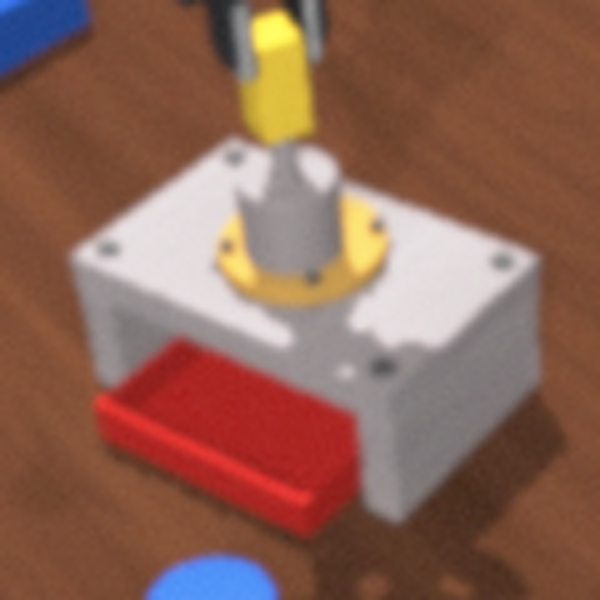

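Call:
send_rows:
  moves:
    - [0, 0, 0.001, 0]
    - [0, 0, 0.001, 0]
    - [0, 0, 0.001, 0]
    - [0, 0, 0.001, 0]

```text
clock: 15.85
eef_pos: [0.5584, -0.165, 0.1619]
tool_rot: [0.751, 0.661, 0.0, 0.0]
ft_force: [-0.6, -1.4, -0.5]
grip_width: 0.0227
```

Call:
send_rows:
  moves:
    - [0, 0, 0.002, 0]
    - [0, 0, 0.002, 0]
    - [0, 0, 0.002, 0]

```text
clock: 16.15
eef_pos: [0.5584, -0.165, 0.1557]
tool_rot: [0.751, 0.661, 0.0, 0.0]
ft_force: [1.3, -1.5, -0.2]
grip_width: 0.0228
```

Call:
send_rows:
  moves:
    - [0, 0, 0.002, 0]
    - [0, 0, 0, 0]
    - [0, 0, 0, 0]

```text
clock: 16.45
eef_pos: [0.5582, -0.1649, 0.153]
tool_rot: [0.751, 0.661, -0.0, -0.0]
ft_force: [1.0, -1.0, -4.6]
grip_width: 0.0224
```

Force is back to the baseline with the drift 77 mm in, so the slug should be out. I pull the drift out, then look through the bore.

Call:
send_rows:
  moves:
    - [0, 0, -0.005, 0]
    - [0, 0, -0.01, 0]
    - [0, 0, -0.02, 0]
    - [0, 0, -0.02, 0]
    - [0, 0, -0.02, 0]
    - [0, 0, -0.02, 0]
    - [0, 0, -0.02, 0]
    - [0, 0, -0.02, 0]
    - [0, 0, -0.01, 0]
    - [0, 0, 0, 0]
    - [0, 0, 0, 0]
    - [0, 0, 0, 0]

```text
clock: 17.65
eef_pos: [0.5577, -0.1648, 0.2975]
tool_rot: [0.751, 0.661, -0.001, -0.001]
ft_force: [-0.4, -0.7, -4.3]
grip_width: 0.0226
```

```bash
python3 - <<'E'
from h import *
p,d,T=shot("wrist","w9"); 
cv2.imwrite("pics/w9c.png",cv2.resize(p[130:280,245:395],None,fx=4,fy=4,interpolation=cv2.INTER_CUBIC))
for n,w in (("scene",(205,110)),):
    p,d,T=shot(n,n+"9"); u,v=w
    cv2.imwrite(f"pics/{n}9c.png",cv2.resize(p[v:v+120,u:u+120],None,fx=5,fy=5,interpolation=cv2.INTER_CUBIC))
o=monitor.get_obs();print(o["clock"],o["eef_pos"],o["tool_rot"],o["ft_force"])
E
python3 hand.py pics/w9.npz
```

```text
17.75 [ 0.55780468 -0.16481301  0.29752879] [ 7.50545219e-01  6.60817755e-01 -7.08313071e-04 -1.12572663e-03] [-0.69939739  0.2044659  -3.02861648]
tool frame top z -0.040078760551226444 lo [-13.2664603  -10.04417119] hi [ 9.57423425 12.2649238 ] mid [-1.84611302  1.1103763 ]
```

View pics/w9c.png

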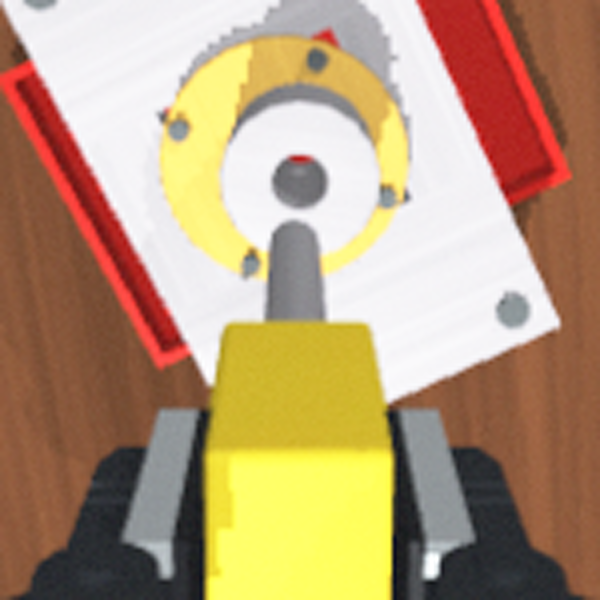

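View pics/scene9c.png

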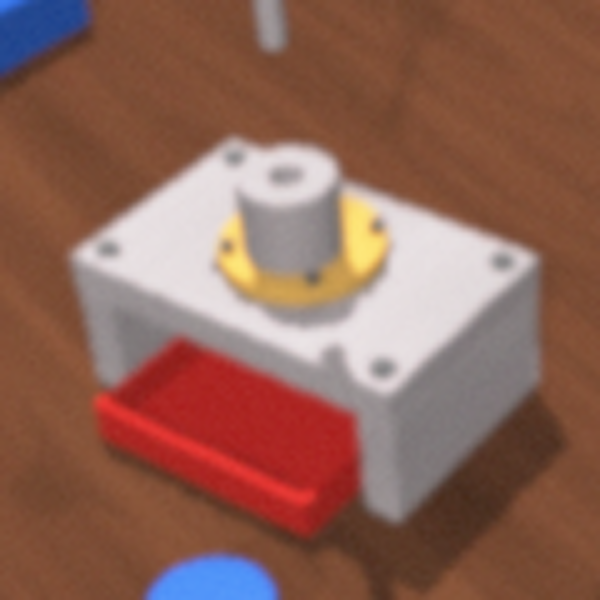

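The bore is now open, and red tray floor shows through it at crop (300,160). Next I use picture w4, taken just after lift-off, to locate the empty hole relative to the tip.

```bash
python3 - <<'E'
from h import *
f=np.load("pics/w4.npz");p,d=f["p"],f["d"];mt=cams.camera_info("wrist")["mount"]
hsv=cv2.cvtColor(p,cv2.COLOR_BGR2HSV);V=hsv[...,2].astype(int)
v,u=np.mgrid[0:400,0:640]
b=(V<195)&(np.hypot(u-320,v-170)<11)
px=np.c_[u[b],v[b]];print(b.sum(),px.mean(0),px.min(0),px.max(0))
zt=float(f["eef_pos"][2])-.110
Tf=mt
r=rays("wrist",[px.mean(0)])@mt[:3,:3].T; s=(zt-mt[2,3])/r[:,2]; print("hole tool mm",(r*s[:,None]+mt[:3,3])*1000, f["eef_pos"],f["tool_rot"])
E
```

```text
163 [319.63190184 170.64417178] [313 164] [327 177]
hole tool mm [[ -1.57084181   1.43552407 188.00354755]] [0.50883393 0.19745981 0.29800355] [ 7.50568452e-01  6.60790489e-01 -1.61263689e-03 -5.73502725e-04]
```

Call:
send_rows:
  moves:
    - [0.02, -0.005, 0, 0]
    - [0.04, -0.011, 0, 0]
    - [0.045, -0.012, 0, 0]
    - [0.045, -0.012, 0, 0]
    - [0.045, -0.012, 0, 0]
    - [0.045, -0.012, 0, 0]
    - [0.045, -0.012, 0, 0]
    - [0.04, -0.01, 0, 0]
    - [0.0287, -0.008, 0, 0]
    - [0, 0, 0.03, 0]
    - [0, 0, 0.03, 0]
    - [0, 0, 0.01, 0]
    - [0, 0, 0, 0]
    - [0, 0, 0, 0]
    - [0, 0, 0, 0]
    - [0, 0, 0, 0]

```text
clock: 19.35
eef_pos: [0.5109, 0.1978, 0.2304]
tool_rot: [0.751, 0.661, 0.001, 0.001]
ft_force: [0.8, 0.5, -3.1]
grip_width: 0.0227
```

```bash
python3 - <<'E'
from h import *
p,d,T=shot("wrist","w10"); 
cv2.imwrite("pics/w10c.png",cv2.resize(p[130:280,245:395],None,fx=4,fy=4,interpolation=cv2.INTER_CUBIC))
for n,w in (("side",(260,140)),("scene",(345,150))):
    p,d,T=shot(n,n+"10"); u,v=w
    cv2.imwrite(f"pics/{n}10c.png",cv2.resize(p[v:v+120,u:u+120],None,fx=5,fy=5,interpolation=cv2.INTER_CUBIC))
o=monitor.get_obs();print(o["clock"],o["eef_pos"],o["tool_rot"],o["ft_force"])
E
```

```text
19.5 [0.5103885  0.19776318 0.22961635] [7.50640051e-01 6.60710963e-01 6.93531564e-04 2.37517056e-04] [-0.2004622  -0.99563956 -2.6558248 ]
```

View pics/w10c.png

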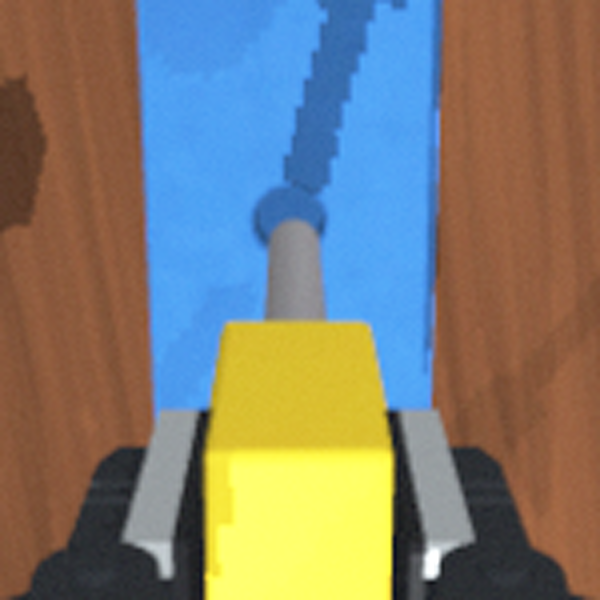

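View pics/side10c.png

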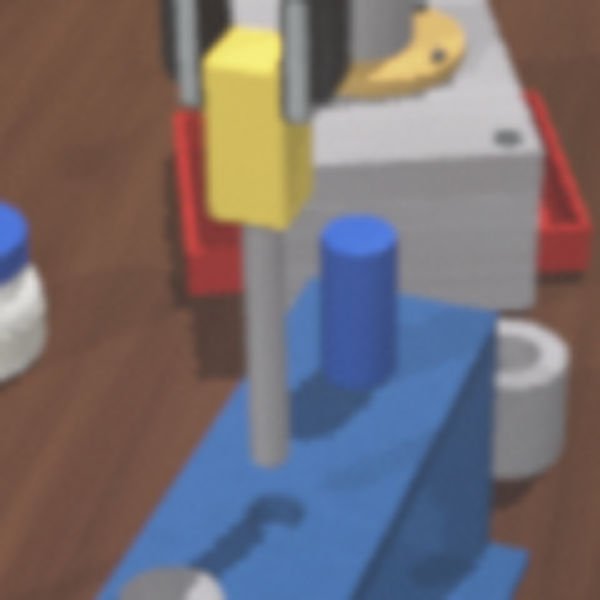

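View pics/scene10c.png

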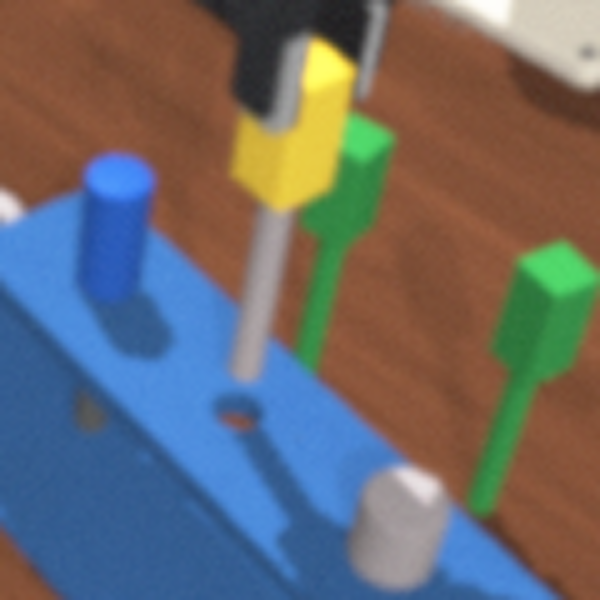

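The tip is about 20 mm above the hole and within about 1 mm of its axis. I make a small correction, then go down gently.

Call:
send_rows:
  moves:
    - [0, -0.0007, 0.004, 0]
    - [0, 0, 0.004, 0]
    - [0, 0, 0.004, 0]
    - [0, 0, 0.003, 0]
    - [0, 0, 0.002, 0]
    - [0, 0, 0.001, 0]
    - [0, 0, 0.001, 0]
    - [0, 0, 0.001, 0]
    - [0, 0, 0.001, 0]
    - [0, 0, 0, 0]

```text
clock: 20.5
eef_pos: [0.5092, 0.1978, 0.2077]
tool_rot: [0.751, 0.661, -0.0, -0.0]
ft_force: [-0.5, -0.6, -3.5]
grip_width: 0.0227
```

Call:
send_rows:
  moves:
    - [0, 0, 0.001, 0]
    - [0, 0, 0.001, 0]
    - [0, 0, 0.001, 0]
    - [0, 0, 0.001, 0]
    - [0, 0, 0, 0]

```text
clock: 21.0
eef_pos: [0.5092, 0.1978, 0.2036]
tool_rot: [0.751, 0.661, -0.0, -0.0]
ft_force: [0.5, -0.1, -3.0]
grip_width: 0.0226
```

Call:
send_rows:
  moves:
    - [0, 0, 0.002, 0]
    - [0, 0, 0.002, 0]
    - [0, 0, 0.002, 0]
    - [0, 0, 0.002, 0]
    - [0, 0, 0, 0]

```text
clock: 21.5
eef_pos: [0.509, 0.1977, 0.1953]
tool_rot: [0.751, 0.661, -0.0, -0.0]
ft_force: [-0.5, -0.3, -2.8]
grip_width: 0.0226
```

```bash
python3 - <<'E'
from h import *
p,d,T=shot("wrist","w11"); 
cv2.imwrite("pics/w11c.png",cv2.resize(p[130:280,245:395],None,fx=4,fy=4,interpolation=cv2.INTER_CUBIC))
for n,w in (("side",(260,140)),):
    p,d,T=shot(n,n+"11"); u,v=w
    cv2.imwrite(f"pics/{n}11c.png",cv2.resize(p[v:v+120,u:u+120],None,fx=5,fy=5,interpolation=cv2.INTER_CUBIC))
E
```

```text
(no output)
```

View pics/w11c.png

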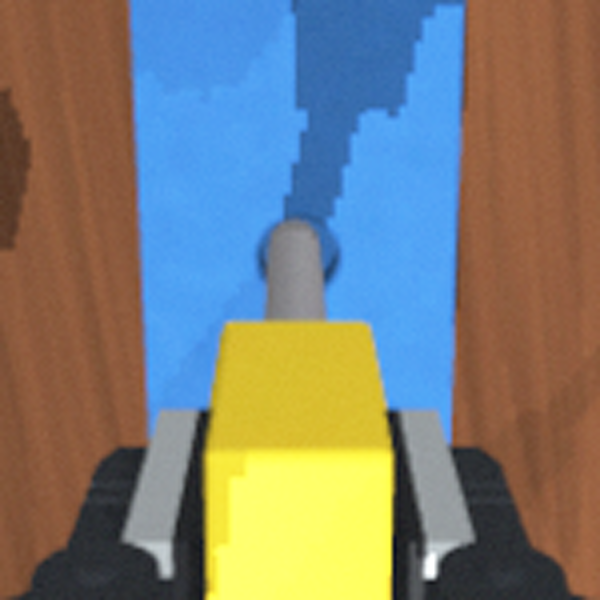

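View pics/side11c.png

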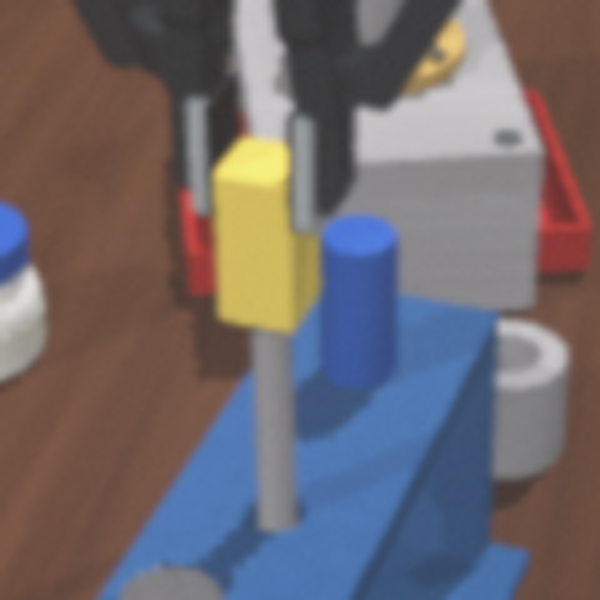

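Call:
send_rows:
  moves:
    - [0, 0.0005, 0.005, 0]
    - [0, 0, 0.008, 0]
    - [0, 0, 0.01, 0]
    - [0, 0, 0.01, 0]
    - [0, 0, 0.01, 0]
    - [0, 0, 0.01, 0]
    - [0, 0, 0.01, 0]
    - [0, 0, 0.005, 0]
    - [0, 0, 0.002, 0]
    - [0, 0, 0.001, 0]
    - [0, 0, 0, 0]
    - [0, 0, 0, 0]

```text
clock: 22.8
eef_pos: [0.5102, 0.1979, 0.1253]
tool_rot: [0.751, 0.661, 0.001, 0.0]
ft_force: [-0.3, -0.4, -1.5]
grip_width: 0.0227
```

Call:
send_rows:
  moves:
    - [0, 0, 0.001, 0]
    - [0, 0, 0.001, 0]
    - [0, 0, 0, 0]

```text
clock: 23.1
eef_pos: [0.5097, 0.1978, 0.1227]
tool_rot: [0.751, 0.661, -0.0, -0.0]
ft_force: [0.3, 0.3, -2.8]
grip_width: 0.022
```

Call:
send_rows:
  moves:
    - [0, 0, 0.001, 0]
    - [0, 0, 0.001, 0]
    - [0, 0, 0, 0]

```text
clock: 23.4
eef_pos: [0.5096, 0.1977, 0.1206]
tool_rot: [0.751, 0.661, -0.0, -0.0]
ft_force: [-0.4, 0.4, -2.6]
grip_width: 0.0224
```

Call:
send_rows:
  moves:
    - [0, 0, 0.0005, 0]
    - [0, 0, 0, 0]
    - [0, 0, 0, 0]

```text
clock: 23.7
eef_pos: [0.5098, 0.1978, 0.1203]
tool_rot: [0.751, 0.661, 0.0, -0.0]
ft_force: [0.7, 0.2, -2.6]
grip_width: 0.0224
```

Call:
send_rows:
  moves:
    - [0, 0, 0.0005, 0]
    - [0, 0, 0, 0]
    - [0, 0, 0, 0]

```text
clock: 24.0
eef_pos: [0.5098, 0.1978, 0.1203]
tool_rot: [0.751, 0.661, 0.0, 0.0]
ft_force: [-0.9, -0.8, 1.5]
grip_width: 0.0226
```

Call:
send_rows:
  moves:
    - [0, 0, 0, 0]
    - [0, 0, 0, 0]
    - [0, 0, 0, 0]
    - [0, 0, 0, 0]
    - [0, 0, 0, 0]
    - [0, 0, 0, 0]
    - [0, 0, 0, 0]
    - [0, 0, 0, 0]
    - [0, 0, 0, 0]
    - [0, 0, 0, 0]
  claw: 1

```text
clock: 25.0
eef_pos: [0.5098, 0.1978, 0.1198]
tool_rot: [0.751, 0.661, -0.0, 0.0]
ft_force: [0.5, -0.3, 0.8]
grip_width: 0.0855
```

Call:
send_rows:
  moves:
    - [0, 0, -0.005, 0]
    - [0, 0, -0.02, 0]
    - [0, 0, -0.04, 0]
    - [0, 0, -0.04, 0]
    - [0, 0, -0.04, 0]
    - [0, 0, -0.03, 0]
    - [0, 0, -0.02, 0]
    - [0, 0, 0, 0]
    - [0, 0, 0, 0]
    - [0, 0, 0, 0]

```text
clock: 26.0
eef_pos: [0.5091, 0.1975, 0.3132]
tool_rot: [0.751, 0.661, -0.001, -0.001]
ft_force: [0.2, 0.3, -0.1]
grip_width: 0.0857
```

```bash
python3 - <<'E'
from h import *
for n in ("wrist","side","scene"): shot(n,n+"12")
o=monitor.get_obs();print(o["clock"],o["eef_pos"],o["ft_force"])
E
```

```text
26.15 [0.50916926 0.1975253  0.31332917] [-0.0687084  -0.50194768  0.52607344]
```

View pics/wrist12.png

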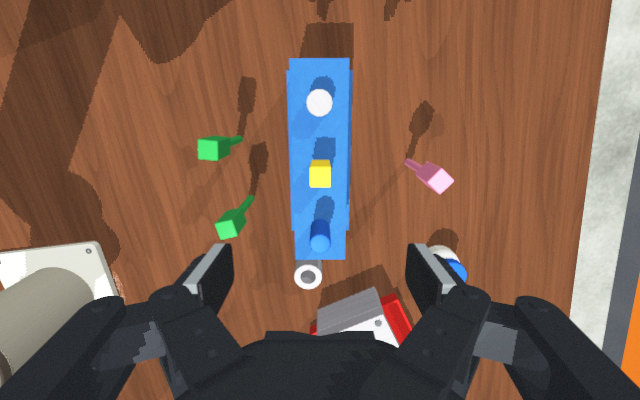

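View pics/side12.png

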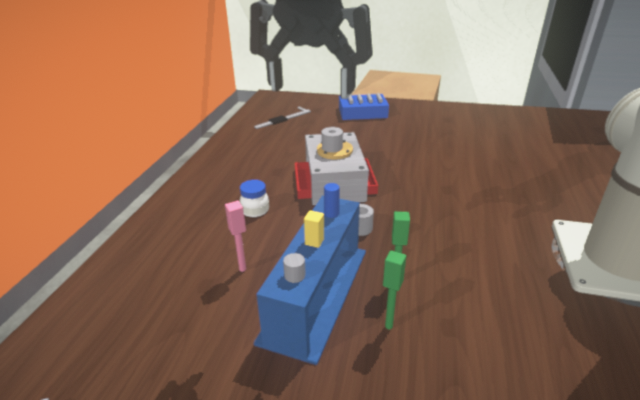

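View pics/scene12.png

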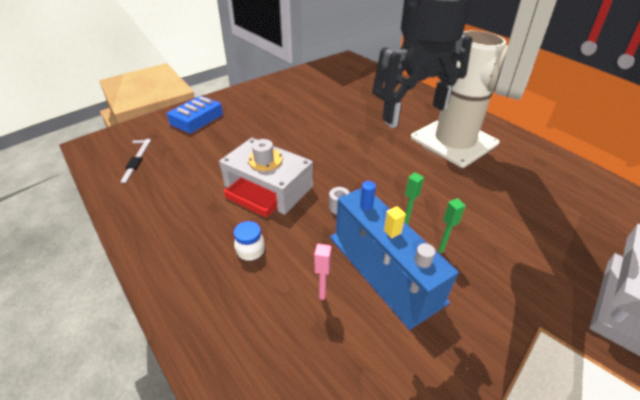

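The drift hangs upright in the middle hole (wrist (320,174), side (314,229)) and the other parts are unmoved. I now put the camera straight over the bore to confirm where the slug is.

Call:
send_rows:
  moves:
    - [-0.03, 0.006, 0, 0]
    - [-0.044, 0.01, 0, 0]
    - [-0.044, 0.01, 0, 0]
    - [-0.044, 0.01, 0, 0]
    - [-0.044, 0.01, 0, 0]
    - [-0.044, 0.01, 0, 0]
    - [-0.044, 0.01, 0, 0]
    - [-0.044, 0.01, 0, 0]
    - [-0.044, 0.01, 0, 0]
    - [-0.044, 0.009, 0, 0]
    - [0, 0, 0, 0]
    - [0, 0, 0, 0]
    - [0, 0, 0, 0]
    - [0, 0, 0, 0]

```text
clock: 27.55
eef_pos: [0.5501, -0.2353, 0.315]
tool_rot: [0.75, 0.662, 0.0, -0.0]
ft_force: [-1.1, 0.7, 0.4]
grip_width: 0.0852
```

```bash
python3 - <<'E'
from h import *
p,d,T=shot("wrist","w13");C=cloud("wrist",d,T)
u,v=proj("wrist",[[.5583,-.1673,.13]],T)[0].astype(int);print(u,v,monitor.get_obs()["eef_pos"])
cv2.imwrite("pics/w13c.png",cv2.resize(p[max(0,v-30):v+30,u-30:u+30],None,fx=10,fy=10,interpolation=cv2.INTER_CUBIC))
print((C[v-5:v+6,u-5:u+6,2]*1000).round())
hsv=cv2.cvtColor(p,cv2.COLOR_BGR2HSV)
print(p[v-4:v+5,u])
E
```

```text
318 111 [ 0.55021939 -0.23530759  0.31517542]
[[128. 116.  81.   4.   5.   2.   4.   4.   2.  80. 124.]
 [126.  82.  80.   2.   4.   5.   4.   2.   2.   3.  81.]
 [ 93.  80.  80.   2.   3.   4.   3.   1.   3.   4.  81.]
 [ 82. 480.   3.   2.   2.   2.   5.   3.   4.   3.  80.]
 [  9.   3.   3.   4.   4.   2.   3.   2.   5.   1.  79.]
 [ 13.   4.   3.   3.   3.   3.   1.   0.   1.   3.   3.]
 [ 12.   2.   4.   3.   4.   4.   3.   2.   2.   2.   4.]
 [ 65.   2.   3.   2.   2.   3.   2.   4.   3.   4.   3.]
 [ 89.   4.   4.   3.   2.   3.   4.   2.   4.   4.   3.]
 [ 90.   2.   4.   4.   3.   4.   4.   3.   2.   4.   4.]
 [111.  71.   3.   5.   4.   3.   5.   4.   5.   3.  70.]]
[[ 44  48 209]
 [ 45  50 208]
 [ 43  48 208]
 [ 40  44 205]
 [ 41  45 207]
 [ 44  46 208]
 [ 41  46 206]
 [ 42  45 207]
 [ 42  47 208]]
```

View pics/w13c.png

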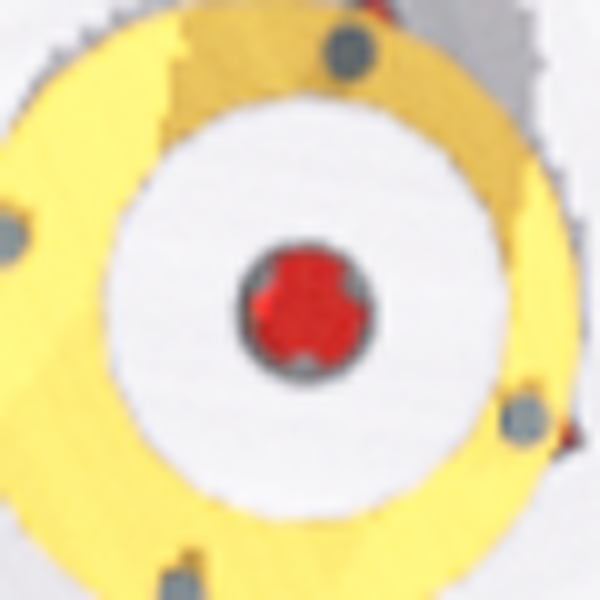

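View pics/w13.png

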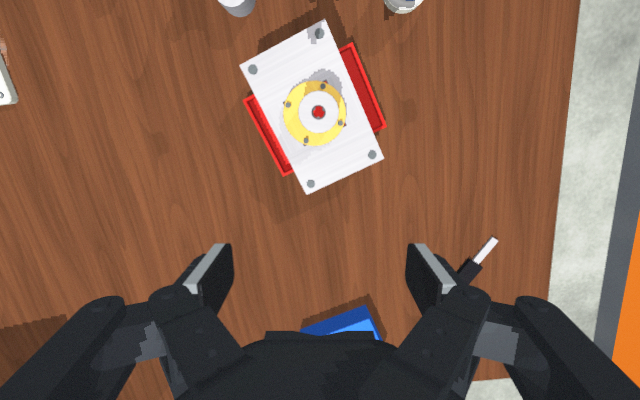

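I can see straight through the bore to the tray floor (depth about 4 mm), so the slug has tipped aside. One more look under the plate from the robot's side.

Call:
send_rows:
  moves:
    - [0, -0.04, 0, 0]
    - [0, -0.045, 0, 0]
    - [0, -0.045, 0, 0]
    - [0, -0.045, -0.0, 0]
    - [0, -0.045, 0.03, 0]
    - [0, -0.04, 0.04, 0]
    - [0, 0, 0.04, 0]
    - [0, 0, 0.04, 0]
    - [0, 0, 0.015, 0]
    - [0, 0, 0, 0]
    - [0, 0, 0, 0]
    - [0, 0, 0, 0]

```text
clock: 28.8
eef_pos: [0.3014, -0.2053, 0.1582]
tool_rot: [0.75, 0.661, 0.0, 0.002]
ft_force: [0.2, 0.2, 0.0]
grip_width: 0.0853
```

```bash
python3 - <<'E'
from h import *
p,d,T=shot("wrist","w14");print(monitor.get_obs()["eef_pos"],monitor.get_obs()["clock"])
E
```

```text
[ 0.30139332 -0.20542173  0.15821395] 28.85
```

View pics/w14.png

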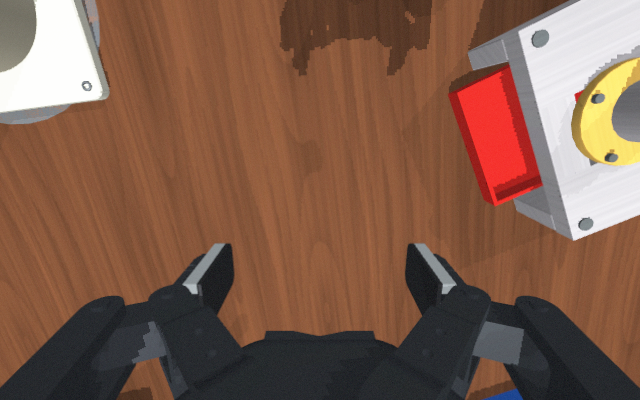

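The bench and the visible tray ends are clear of copper. The bore is empty, so the slug must be lying on the tray floor under the plate. The arm touches nothing, so I hand in.

```bash
python3 - <<'E'
from h import *
p,d,T=shot("side","s15");C=cloud("side",d,T)
hsv=cv2.cvtColor(p,cv2.COLOR_BGR2HSV);H,S=hsv[...,0],hsv[...,1]
m=(H>20)&(H<35)&(S>120)&(C[...,2]>.15)&(C[...,1]>.1)
print("drift top",C[m].mean(0) if m.any() else None,C[m][:,2].max() if m.any() else None)
o=monitor.get_obs();print(o["clock"],o["ft_force"])
print(order.job_done())
E
```

```text
drift top [0.50544698 0.21256858 0.16212743] 0.5465554227471581
28.9 [ 0.20504643 -0.02069445  0.09945808]
the job is handed in; nothing more can be done
None
```

The slug is out of the bushing, the drift is back upright in the rack's middle hole and released, and I handed the job in at 28.9 s. I never saw the slug lying in the tray.

**What I did:** I gripped the drift by its yellow handle and lined it up with the bore using the wrist, side and scene cameras. I then felt my way in with 1 mm steps. The drift entered the bore with no measurable contact on the bushing. I pushed slowly to about 77 mm deep, and the highest push I read was about 8 N. Then I pulled the drift straight out, set it back in its hole, let go and backed away.

**Last checks:**
- **Bore:** it is clear; from straight above, the red tray floor is visible through it.
- **Slug:** it does not show in the visible tray ends or on the bench in view. It must be lying on the tray floor under the plate; that is by elimination, not sight.
- **Drift:** after release, all three cameras showed it upright in the middle hole. The later numeric check from the side camera was spoiled by stray depth pixels (it reported a top height of 0.55 m), so I rely on the pictures.
- **Other parts:** the reamer, guide pin, spare bushing, jar and the green and pink look-alikes looked unmoved. The arm was touching nothing at hand-in.

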